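# Reset the tripped breaker in the kitchen's power box

### The job

One breaker in the power box has tripped: its lever stands halfway while the others are clearly on or off. Reset it properly, pushing its lever towards you, fully off, until you feel the latch snap over and it comes up firmly against its stop, then throw it away from you, fully on, so that it stays there; a firm finger push of about 13 N is enough, and the lever breaks above 20 N. Leave the other three levers as they are, then shut the clear cover flat over the breakers, without knocking about the things around the box.

Things in the scene. Friction and masses are not known exactly. Their poses are not given: they have to be found in the camera images.
- power_box: Portable power box, fixed; grey plastic, 176 mm deep (x), 212 mm wide (y), flat top panel 80 mm above the worktop, black carrying bars 26 mm out at both sides. Origin: centre of its underside; x points away from the operator's side, y left, z up. Three round outlets in the panel's front strip, behind them a row of four breakers along y, 36 mm apart, in any order.
- breaker_t: The tripped breaker with its lever: white block, 46 mm (x) by 35 mm (y), origin at the middle of its face, 88 mm above the worktop; axes as the box's. Every breaker has one black lever that turns about a line parallel to y, 30 mm below the origin: a bar 16 mm wide (y), 7.5 mm thick, its end 54 mm from that line (24 mm above the face upright, 17 mm when on).
- breaker_t_lever (a joint): Its lever, rad; starts near 0 = upright = tripped (the only one so). Positive leans to the box's +x = on, end stop 0.50; negative leans to -x (to the operator) = off. Stays where left by friction (2 N). While tripped a spring throws it back from on to about 0.1 when let go; once reset at the off end it moves freely and stays on.
- breaker_t_tip (a point): Middle of the end of that lever. Reset: towards off it gets stiff (up to about 8 N) over some 4 mm, the latch snaps over and it gives, and 2 to 4 mm on it meets a cushioned stop (about 8 N/mm). Where the stop lies differs between breakers, -0.20 to -0.70 rad, and cannot be seen; only force tells. 13 N at the end is enough; above 20 N it breaks.
- breaker_a_lever (a joint): Lever of a breaker that is on (about 0.5 rad), same make; must stay on.
- breaker_b_lever (a joint): Lever of another breaker that is on (about 0.5 rad); must stay on.
- breaker_c_lever (a joint): Lever of a breaker that is switched off (about -0.5 rad) on purpose; must stay off.
- cover (a joint): Hinge of the clear cover, rad: 0 = shut on the panel, starts near 1.8 = standing open behind the levers, limit 1.95. Clear plastic hood with a grey rim, 116 mm from hinge to front edge, 158 mm wide, 41 mm high when shut, 0.11 kg; a grey finger lip (44 mm wide, 11 mm out) at the front edge. Stiff hinge, no catch: it stays where it is left and takes about 2 N at its edge to turn.
- cover_hinge (a point): Middle of the cover's hinge line (parallel to the box's y), fixed to the box at its x = +84 mm, z = 83 mm. Axes as the box's.
- cover_edge (a point): Middle of the cover's outer front edge: when shut, 116 mm before the hinge line and 41 mm above it; it turns with the cover, up and away from the operator.
- teaspoon: steel teaspoon, 130x26x11 mm, lying right of the box; a bystander, loose. Origin: centre of its underside.
- espresso_mug: green and white espresso mug, 64x89x48 mm; a bystander, loose. Origin: centre of its underside.
- lemon: lemon, 78x55x56 mm, lying left of the box; a bystander, loose. Origin: centre of its underside.
- tomato: tomato, 65 mm, left of the box; a bystander, loose. Origin: centre of its underside.
- salt_shaker: glass salt shaker with a grey top, 44 mm wide, 90 mm high; a bystander, loose. Origin: centre of its underside.
- garlic: garlic bulb, 60 mm, behind the box; a bystander, loose. Origin: centre of its underside.

How it is judged:
By the outcome, as a careful person would: the job done as asked, in the order asked, and still so for the second after the job is handed in, with the robot touching nothing.
It also fails if it takes over 54 s, if anything falls off the work surface, if the arm or the gripper's body presses on something with over 40 N, if the wrist force passes 120 N, or if a joint passes its speed limit or range.

### The arm

A 6-joint arm with a two-finger parallel gripper is mounted at the origin on a cart in front of the work surface, level with it; the furniture and walls round the work are solid. World frame = base frame: x ahead of the robot, y to its left, z up, the work surface at z = 0. Lengths are in m, angles in rad, forces in N, time in s.
With the tool pointing down it reaches from about 0.35 to 0.875 m from the base axis. Payload 4.2 kg.
Tool frame: the origin (TCP) lies between the finger pads; the fingertips stand 14 mm ahead of it and the grasp point (between the pads) lies 5 mm behind it; z points along the fingers, y is the line along which they close (so a half turn about z gives the same grasp; the last joint's range is limited). The gripper opens to 85 mm and grips with 20 to 120 N. Pads are 22 mm wide; open, the fingers measure 114 mm over their backs; the gripper's body (76 mm by 85 mm) begins 54 mm behind the grasp point. The pads swing forward as they close: fully open they stand 13 mm farther back than shut.
Start: joints at [1.443, 0.385, 0.008, 0, -1.194, -0.259], TCP at [0.236, 0.579, 0.245] pointing down, gripper open.
Joint ranges: [-3.14, 3.14], [-1.21, 2.06], [-1.07, 1.41], [-3.16, 2.05], [-2.99, -0.16], [-3.1, 3.1]. Speed limits (rad/s): [2.79, 2.79, 3.14, 3.14, 3.14, 3.14].

### API

Orientations are given as a unit quaternion [x, y, z, w].
In Python, from cell import robot gives the robot as it stands.
- The arm moves only by the shell command python3 -m creep 'ROWS' [OPENING]. ROWS is JSON, a list of rows, each a list of 4 numbers: the shift along the tool's x, y, z scaled (see below), then the turn about the tool's z scaled (see below). A call has 1 to 5 rows; each row shifts and turns the commanded pose from where the row before left it, along the tool's axes as they then stand; what a row does not reach is not made up. The controller multiplies each number of a shift by 1000 mm and each number of a turn by 4 degrees. A row lasts 1/8 s, in which the tool goes at most 62.5 mm and 10.7 degrees, less where a joint would pass 70% of its speed; a pose out of reach is approached as far as the arm can. A call with a number of a shift or a turn outside -1 to 1 is refused whole. A call with a gripper value outside its range is refused whole. OPENING is the gripper command: -1 is fully open, 1 is shut, values between are in proportion, set as the call begins (- or left out, the last holds). The fingers move at their own pace and stop on an object; the grip force is fixed at half the most. Time passes only in rows, so rows that do not move let the fingers close. It gives the time, the measured TCP pose, the force, the opening and the grip force at its end, in the units of the state.
- robot.read_state(): the state, without advancing time (a new reading comes with each control period).
- robot.capture(name): name is "side" or "top"; returns the picture (420x560x3 uint8, red, green, blue); there is no depth.
- robot.get_calibration(name): a dict with "K" (3x3 intrinsics, pixels), "D" ([k1, k2, p1, p2, k3] as OpenCV has them; the pictures are not rectified), "extrinsics" (4x4, takes a point from camera to world coordinates). Camera axes: x right, y down, z forward; pixel columns grow to the right and rows downward; lengths in m; the calibration is good to about 2 mm. A picture is of the moment at which its call begins. get_calibration takes no time and is no camera call.
- robot.hand_in(): hands the job in; it is judged then, once.
The state is a dict: "time": time; "qpos": joint angles; "joint_velocities": joint speeds; "joint_torque": joint torques, N m; "eef_pos": TCP position; "orientation": TCP orientation; "force": force on the tool from outside, world axes, zero at the start; "wrist_torque": the same for the moment, N m; "width": opening from 0.0 (shut) to 1.0 (fully open); "gripper_force": force on a finger pad.
Only numpy, scipy, OpenCV 4.12 (cv2) and the standard library are available. Lean on these libraries where they do the work, as an engineer would, in place of code of your own. Each camera call takes 0.05 s, during which the arm holds its last target. There are 200 camera calls.

## Working session

There is one attempt and no reset: what is moved stays moved. The work goes in short steps, Python scripts to look and compute and a shell command to move; the robot and the scene stay as the last step left them, time stands still between calls to the robot, and variables do not carry over. Pictures are saved under pics/ and viewed, at most 10 in all, crops included, and the job is handed in when it is done.

```bash
ls; mkdir -p pics; python3 - <<'E'
from cell import robot
import cv2,numpy as np
for n in("side","top"):
    im=robot.capture(n); cv2.imwrite(f"pics/{n}0.png",im[:,:,::-1])
    c=robot.get_calibration(n); print(n,np.round(c["K"],1).tolist(),c["D"],np.round(c["extrinsics"],3).tolist())
s=robot.read_state();print(s)
E
```

```text
pics
side [[398.7, 0.0, 273.1], [0.0, 398.7, 212.1], [0.0, 0.0, 1.0]] [-0.00098016  0.          0.          0.          0.        ] [[-0.124, -0.646, 0.753, -0.081], [-0.992, 0.071, -0.102, -0.055], [0.013, -0.76, -0.65, 0.645], [0.0, 0.0, 0.0, 1.0]]
top [[535.1, 0.0, 279.6], [0.0, 535.1, 218.2], [0.0, 0.0, 1.0]] [-0.0363012  0.         0.         0.         0.       ] [[-0.019, -0.991, 0.131, 0.408], [-1.0, 0.019, -0.006, -0.162], [0.003, -0.131, -0.991, 1.238], [0.0, 0.0, 0.0, 1.0]]
{'time': 0.1, 'qpos': array([ 1.44259231e+00,  3.85497600e-01,  6.80275873e-03, -4.42438925e-04,
       -1.19399245e+00, -2.58572171e-01]), 'joint_velocities': array([ 7.52687486e-06, -1.77942429e-03,  3.07987834e-03,  2.56346356e-03,
       -1.87905452e-03,  1.57487859e-03]), 'joint_torque': array([-1.84816108e-04, -3.93316627e+01,  1.88930297e+01,  4.19797495e+00,
       -2.56535415e-03,  8.04077445e-06]), 'eef_pos': array([0.23556611, 0.57839482, 0.24433476]), 'orientation': array([ 9.81342585e-01, -1.92264908e-01, -1.43599528e-04,  9.56866264e-04]), 'force': array([-0.14670943, -0.11826377, -0.08799053]), 'wrist_torque': array([0.0739986 , 0.05680429, 0.00485428]), 'gripper_force': 0.0, 'width': 1.0018140803549767}
```

View pics/side0.png

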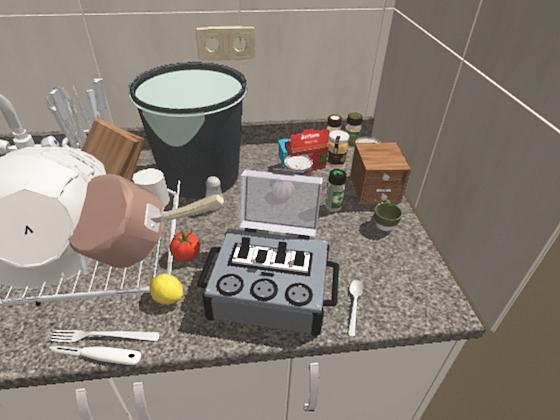

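View pics/top0.png

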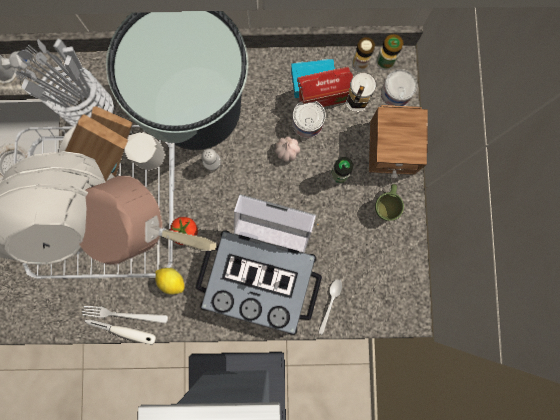

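Side view: box at about (270,270), levers at about (240-300,245), cover standing at (283,205). Top view: box at (262,280), breakers in a row from (235,268) to (285,283), pan handle at (190,238). I'll zoom in on the breakers.

```bash
python3 - <<'E'
import cv2,numpy as np
a=cv2.imread("pics/side0.png")[222:312,195:345];b=cv2.imread("pics/top0.png")[190:340,190:330]
a=cv2.resize(a,(750,450),interpolation=cv2.INTER_CUBIC)
cv2.imwrite("pics/sc.png",a)
cv2.imwrite("pics/tc.png",cv2.resize(b,None,fx=4,fy=4,interpolation=cv2.INTER_CUBIC))
E
```

```text
(no output)
```

View pics/sc.png

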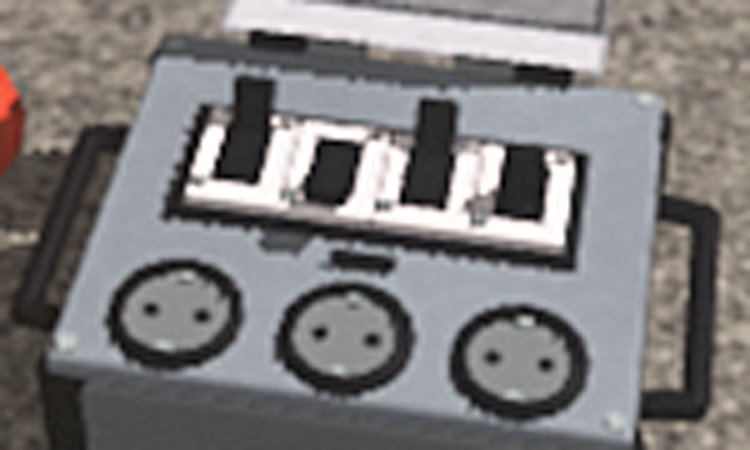

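View pics/tc.png

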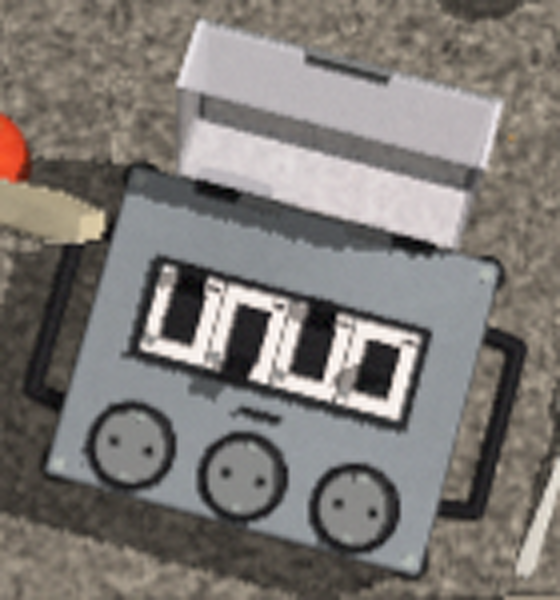

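Crops: left to right the levers are on, off (reaches the front), on, tripped (upright, rightmost; top crop (375,370), full image about (284,282)). The panel corners are at top-crop (130,172), (497,262), (420,572), (50,470).

```bash
cat > h.py <<'E'
from cell import robot
import cv2,numpy as np
def ray(n,p):
    c=robot.get_calibration(n);E=np.array(c["extrinsics"])
    u=cv2.undistortPoints(np.array(p,float).reshape(-1,1,2),np.array(c["K"]),np.array(c["D"])).reshape(-1,2)
    return E[:3,3],np.c_[u,np.ones(len(u))]@E[:3,:3].T
def plane(n,p,z):
    o,d=ray(n,p); return o+d*((z-o[2])/d[:,2])[:,None]
def proj(n,P):
    c=robot.get_calibration(n);M=np.linalg.inv(c["extrinsics"])
    return cv2.projectPoints(np.array(P,float).reshape(-1,1,3),cv2.Rodrigues(M[:3,:3])[0],M[:3,3],np.array(c["K"]),np.array(c["D"]))[0].reshape(-1,2)
E
python3 - <<'E'
from h import *
np.set_printoptions(precision=4,suppress=True)
T=lambda a:190+np.array(a)/4
S=lambda a:np.array([195,222])+np.array(a)/5
c=plane("top",T([[130,172],[497,262],[420,572],[50,470]]),.08)
s=plane("side",S([[158,45],[663,95],[635,440],[50,362]]),.08)
for q in(c,s):
    print(q[:,:2].tolist(),"ctr",q.mean(0)[:2])
    f=(q[0]+q[1]-q[2]-q[3])/2; l=(q[0]+q[3]-q[1]-q[2])/2
    print("depth",np.linalg.norm(f),"wid",np.linalg.norm(l),"yaw",np.degrees(np.arctan2(f[1],f[0])),np.degrees(np.arctan2(-l[0],l[1])))
for n,q in(("top",T([[158,258],[430,330],[405,425],[135,352]])),("side",S([[208,105],[590,155],[572,268],[165,215]]))):
    w=plane(n,q,.082);print(n,w.mean(0))
# tripped block bases/tip
print("tip top",plane("top",T([[375,368]]),.112), "side",plane("side",S([[525,147]]),.112))
print("base side",plane("side",S([[520,217]]),.088))
# loose things
print("handle tip",plane("top",T([[104,222]]),.1),plane("top",T([[104,222]]),.2))
print("cover top corners",plane("top",T([[200,22],[500,100]]),.19))
E
```

```text
[[0.5310217397981082, -0.04321304191358405], [0.478322777488669, -0.24143532890608582], [0.31433307675203626, -0.196028010929303], [0.371649400067442, 0.0005357243272780254]] ctr [ 0.4238 -0.12  ]
depth 0.16771390563113636 wid 0.20491422988312055 yaw -15.41438306237073 -15.571594366808874
[[0.5242239207722306, -0.04152436548456564], [0.47236131038606005, -0.24237099148300367], [0.3105429282300887, -0.19516167449283606], [0.36617848236817796, 0.0018286914909313098]] ctr [ 0.4183 -0.1193]
depth 0.16621853633210712 wid 0.20605225524459456 yaw -15.80829794506233 -15.120605345115871
top [ 0.4379 -0.1244  0.082 ]
side [ 0.4351 -0.1237  0.082 ]
tip top [[ 0.4222 -0.1739  0.112 ]] side [[ 0.42   -0.1748  0.112 ]]
base side [[ 0.4073 -0.172   0.088 ]]
handle tip [[ 0.5024 -0.0312  0.1   ]] [[ 0.4941 -0.0427  0.2   ]]
cover top corners [[ 0.5935 -0.0896  0.19  ]
 [ 0.5516 -0.2375  0.19  ]]
```

```bash
python3 - <<'E'
from h import *
for a,b in(((222,200),(215,246)),):
    o,d=ray("side",[a]);p,e=ray("top",[b]);A=np.c_[d[0],-e[0]];t=np.linalg.lstsq(A,p-o,rcond=None)[0];print("handle tip",o+d[0]*t[0],p+e[0]*t[1])
E
python3 -m creep '[[0,0,-0.045,-0.85],[0,0,-0.045,-0.82],[0.0271,0.0453,0,0],[0.0271,0.0453,0,0],[0.0271,0.0453,0,0]]' 1
python3 -m creep '[[0.0271,0.0453,0,0],[0.0271,0.0453,0,0],[0.0271,0.0453,0,0],[0.0271,0.0453,0,0],[0.0271,0.0453,0,0]]'
python3 -m creep '[[0.0271,0.0453,0,0],[0.0271,0.0453,0,0],[0.0271,0.0453,0,0],[0.0271,0.0453,0,0],[0.0271,0.0453,0,0]]'
python3 -m creep '[[0.0271,0.0453,0,0],[0.0271,0.0453,0,0],[0,0,0,0]]'
```

```text
handle tip [ 0.49427868 -0.03875014  0.18620914] [ 0.49425196 -0.0391414   0.1861614 ]
time: 0.72
eef_pos: [0.2779, 0.4244, 0.3348]
orientation: [0.991, -0.135, -0.0, 0.0]
force: [-0.4, 0.2, -0.1]
width: -0.001
gripper_force: 0.0
time: 1.35
eef_pos: [0.3477, 0.1699, 0.3352]
orientation: [0.991, -0.134, -0.0, -0.0]
force: [1.6, -0.4, 0.1]
width: -0.001
gripper_force: 0.0
time: 1.98
eef_pos: [0.4179, -0.0845, 0.3352]
orientation: [0.991, -0.135, 0.0, -0.0]
force: [1.0, 0.5, -0.8]
width: 0.0
gripper_force: 0.0
time: 2.35
eef_pos: [0.4461, -0.1872, 0.3339]
orientation: [0.991, -0.137, -0.001, 0.0]
force: [0.2, 0.3, -0.6]
width: 0.002
gripper_force: 0.0
```

```bash

python3 -m creep '[[0,0,0.05,0],[0,0,0.05,0],[0,0,0.05,0],[0,0,0.048,0],[0,0,0,0]]'
python3 - <<'E'
from h import *
s=robot.capture("side");a=s[190:320,190:350][:,:,::-1]
t=robot.capture("top");b=t[220:330,200:330][:,:,::-1]
cv2.imwrite("pics/side1.png",cv2.resize(np.hstack([cv2.resize(a,(390,320),interpolation=cv2.INTER_CUBIC),cv2.resize(b,(378,320),interpolation=cv2.INTER_CUBIC)]),None,fx=1,fy=1))
E
```

```text
time: 2.98
eef_pos: [0.4433, -0.1836, 0.1345]
orientation: [0.991, -0.134, -0.005, 0.0]
force: [0.1, 0.4, 0.5]
width: 0.002
gripper_force: 0.0
```

View pics/side1.png

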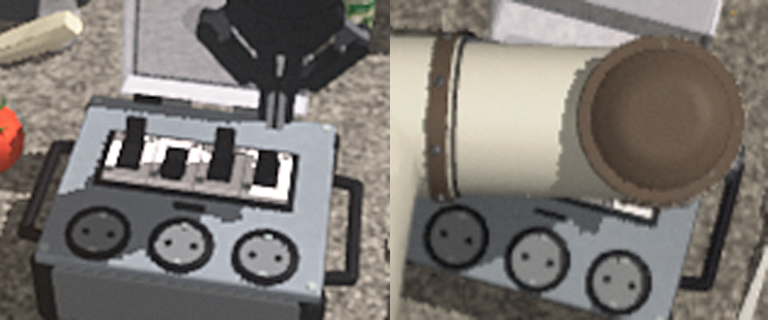

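The closed fingers stand behind the rightmost lever (fingers at crop (275,125), lever at (268,152)), clear of the cover. I'll descend and approach.

```bash

python3 -m creep '[[0,-0.001,0.009,0],[0,-0.001,0.009,0],[0,0,0,0]]' | sed -n 1,2p\;4p
python3 -m creep '[[-0.002,0,0,0],[-0.002,0,0,0],[0,0,0,0]]' | sed -n 2p\;4p
python3 -m creep '[[-0.002,0,0,0],[0,0,0,0]]' | sed -n 2p\;4p
python3 -m creep '[[-0.002,0,0,0],[0,0,0,0]]' | sed -n 2p\;4p
python3 -m creep '[[-0.001,0,0,0],[0,0,0,0]]' | sed -n 2p\;4p
python3 -m creep '[[-0.001,0,0,0],[0,0,0,0]]' | sed -n 2p\;4p
```

```text
time: 3.45
eef_pos: [0.4463, -0.1825, 0.1191]
force: [0.1, 0.6, 0.6]
eef_pos: [0.4426, -0.1816, 0.1195]
force: [-0.8, 0.6, -0.1]
eef_pos: [0.4407, -0.181, 0.1193]
force: [-0.4, 0.1, 0.0]
eef_pos: [0.4387, -0.1804, 0.1193]
force: [0.8, 0.5, -0.3]
eef_pos: [0.4379, -0.1802, 0.1193]
force: [-0.2, -0.2, -0.0]
eef_pos: [0.4369, -0.1799, 0.1193]
force: [-0.9, 0.3, -0.4]
```

```bash

python3 -m creep '[[-0.001,0,0.002,0],[0,0,0,0]]' | sed -n 2p\;4p
python3 -m creep '[[-0.001,0,0,0],[0,0,0,0]]' | sed -n 2p\;4p
python3 -m creep '[[-0.001,0,0,0],[0,0,0,0]]' | sed -n 2p\;4p
python3 -m creep '[[-0.001,0,0,0],[0,0,0,0]]' | sed -n 2p\;4p
```

```text
eef_pos: [0.4358, -0.1796, 0.1171]
force: [-0.3, -0.0, -0.1]
eef_pos: [0.435, -0.1794, 0.1173]
force: [0.3, 0.2, -0.4]
eef_pos: [0.4344, -0.1792, 0.1174]
force: [1.2, 0.2, -0.6]
eef_pos: [0.4334, -0.1789, 0.1174]
force: [0.4, -0.7, 0.3]
```

```bash

python3 -m creep '[[-0.001,0,0,0],[0,0,0,0]]' | sed -n 2p\;4p
python3 -m creep '[[-0.001,0,0,0],[0,0,0,0]]' | sed -n 2p\;4p
python3 -m creep '[[-0.001,0,0,0],[0,0,0,0]]' | sed -n 2p\;4p
python3 -m creep '[[-0.001,0,0,0],[0,0,0,0]]' | sed -n 2p\;4p
```

```text
eef_pos: [0.4322, -0.1786, 0.1174]
force: [0.4, 0.1, -0.1]
eef_pos: [0.4312, -0.1783, 0.1174]
force: [0.9, -0.3, 0.3]
eef_pos: [0.4302, -0.178, 0.1173]
force: [2.3, 0.6, 1.5]
eef_pos: [0.4292, -0.1778, 0.1173]
force: [-0.5, 0.3, 0.5]
```

```bash

python3 -m creep '[[-0.001,0,0,0],[0,0,0,0]]' | sed -n 2p\;4p
python3 -m creep '[[-0.001,0,0,0],[0,0,0,0]]' | sed -n 2p\;4p
python3 -m creep '[[-0.001,0,0,0],[0,0,0,0]]' | sed -n 2p\;4p
python3 - <<'E'
from h import *
s=robot.capture("side");a=s[220:290,210:320][:,:,::-1]
cv2.imwrite("pics/side2.png",cv2.resize(a,None,fx=6,fy=6,interpolation=cv2.INTER_CUBIC))
E
```

```text
eef_pos: [0.4282, -0.1775, 0.1172]
force: [1.1, 0.7, 0.7]
eef_pos: [0.4272, -0.1772, 0.1172]
force: [1.0, -0.1, -0.3]
eef_pos: [0.4264, -0.177, 0.1172]
force: [1.6, -0.1, -0.0]
```

View pics/side2.png

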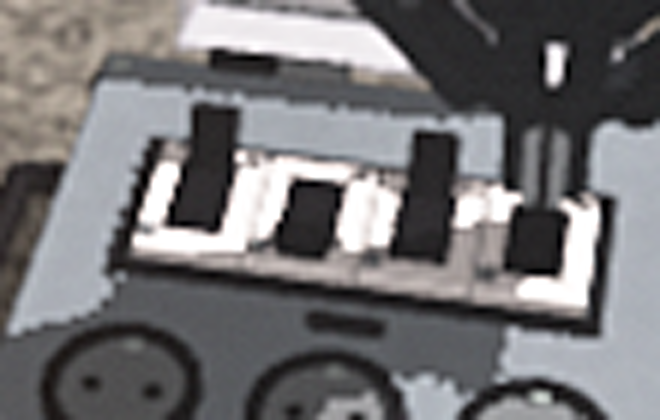

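The finger is against the lever (535,210-275), which has moved a few mm toward off. I'll continue in 1 mm steps.

```bash

python3 -m creep '[[-0.001,0,0.001,0],[0,0,0,0]]' | sed -n 2p\;4p
python3 -m creep '[[-0.001,0,0,0],[0,0,0,0]]' | sed -n 2p\;4p
python3 -m creep '[[-0.001,0,0,0],[0,0,0,0]]' | sed -n 2p\;4p
python3 -m creep '[[-0.001,0,0,0],[0,0,0,0]]' | sed -n 2p\;4p
```

```text
eef_pos: [0.4261, -0.1769, 0.1167]
force: [2.6, -0.2, 2.1]
eef_pos: [0.4253, -0.1766, 0.1167]
force: [4.1, -1.3, 1.9]
eef_pos: [0.4247, -0.1764, 0.1167]
force: [5.5, -2.2, 0.5]
eef_pos: [0.4236, -0.176, 0.1165]
force: [5.4, -1.5, 0.1]
```

```bash

python3 -m creep '[[-0.001,0,0,0],[0,0,0,0]]' | sed -n 2p\;4p
python3 -m creep '[[-0.001,0,0,0],[0,0,0,0]]' | sed -n 2p\;4p
```

```text
eef_pos: [0.4232, -0.1758, 0.1165]
force: [6.6, -1.1, -1.1]
eef_pos: [0.421, -0.1754, 0.1161]
force: [4.7, -0.8, -1.5]
```

```bash

python3 -m creep '[[-0.001,0,0,0],[0,0,0,0]]' | sed -n 2p\;4p
python3 -m creep '[[-0.0005,0,0,0],[0,0,0,0]]' | sed -n 2p\;4p
```

```text
eef_pos: [0.4185, -0.1749, 0.1159]
force: [1.8, -0.1, 0.1]
eef_pos: [0.4183, -0.1749, 0.1161]
force: [2.1, -0.5, 0.7]
```

Snapped over (6.8 N down to 1.8 N). Now on to the stop.

```bash

python3 -m creep '[[-0.001,0,0,0],[0,0,0,0]]' | sed -n 2p\;4p
python3 -m creep '[[-0.0005,0,0,0],[0,0,0,0]]' | sed -n 2p\;4p
```

```text
eef_pos: [0.418, -0.1748, 0.1163]
force: [2.4, -1.2, 0.1]
eef_pos: [0.4177, -0.1746, 0.1163]
force: [1.9, -1.1, -0.7]
```

```bash

python3 -m creep '[[-0.0005,0,0,0],[0,0,0,0]]' | sed -n 2p\;4p
python3 -m creep '[[-0.0005,0,0,0],[0,0,0,0]]' | sed -n 2p\;4p
```

```text
eef_pos: [0.417, -0.1744, 0.1163]
force: [1.8, -1.0, -0.9]
eef_pos: [0.4166, -0.1743, 0.1163]
force: [1.2, -0.5, 0.1]
```

```bash

python3 -m creep '[[-0.0005,0,0,0],[0,0,0,0]]' | sed -n 2p\;4p
python3 -m creep '[[-0.0005,0,0,0],[0,0,0,0]]' | sed -n 2p\;4p
```

```text
eef_pos: [0.4162, -0.1742, 0.1163]
force: [1.5, 0.2, -0.1]
eef_pos: [0.4157, -0.174, 0.1163]
force: [1.0, -0.7, -0.7]
```

```bash

python3 -m creep '[[-0.0005,0,0,0],[0,0,0,0]]' | sed -n 2p\;4p
python3 -m creep '[[-0.0005,0,0,0],[0,0,0,0]]' | sed -n 2p\;4p
```

```text
eef_pos: [0.4153, -0.1739, 0.1163]
force: [2.0, -0.9, -0.8]
eef_pos: [0.415, -0.1738, 0.1164]
force: [1.0, -0.9, -0.7]
```

```bash

python3 -m creep '[[-0.0005,0,0,0],[0,0,0,0]]' | sed -n 2p\;4p
python3 -m creep '[[-0.0005,0,0,0],[0,0,0,0]]' | sed -n 2p\;4p
python3 - <<'E'
from h import *
s=robot.capture("side");a=s[220:290,210:320][:,:,::-1]
cv2.imwrite("pics/side3.png",cv2.resize(a,None,fx=6,fy=6,interpolation=cv2.INTER_CUBIC))
E
```

```text
eef_pos: [0.4147, -0.1737, 0.1164]
force: [2.5, -1.5, -0.6]
eef_pos: [0.4144, -0.1736, 0.1165]
force: [2.9, -1.9, -0.9]
```

View pics/side3.png

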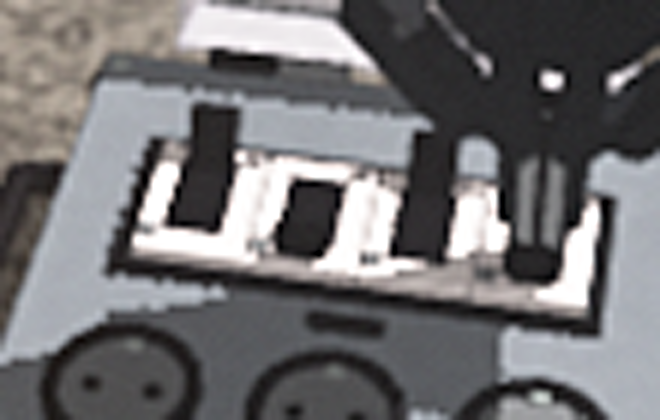

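The lever follows the finger (lower end now at row 283), and the force is rising again. I'll continue in half-mm steps.

```bash

python3 -m creep '[[-0.0005,0,0,0],[0,0,0,0]]' | sed -n 2p\;4p
python3 -m creep '[[-0.0005,0,0,0],[0,0,0,0]]' | sed -n 2p\;4p
```

```text
eef_pos: [0.414, -0.1735, 0.1165]
force: [4.8, -1.8, -1.5]
eef_pos: [0.4138, -0.1734, 0.1166]
force: [6.0, -2.3, -1.3]
```

```bash

python3 -m creep '[[-0.0005,0,0,0],[0,0,0,0]]' | sed -n 2p\;4p
python3 -m creep '[[-0.0005,0,0,0],[0,0,0,0]]' | sed -n 2p\;4p
```

```text
eef_pos: [0.4136, -0.1733, 0.1167]
force: [5.1, -2.1, -1.6]
eef_pos: [0.4134, -0.1732, 0.1168]
force: [6.3, -2.1, -0.8]
```

```bash

python3 -m creep '[[-0.0005,0,0,0],[0,0,0,0]]' | sed -n 2p\;4p
python3 -m creep '[[-0.0005,0,0,0],[0,0,0,0]]' | sed -n 2p\;4p
```

```text
eef_pos: [0.4133, -0.1731, 0.1169]
force: [7.3, -2.1, -2.8]
eef_pos: [0.4131, -0.173, 0.117]
force: [6.7, -3.2, -0.7]
```

```bash

python3 -m creep '[[-0.0005,0,0,0],[0,0,0,0]]' | sed -n 2p\;4p
python3 -m creep '[[-0.0005,0,0,0],[0,0,0,0]]' | sed -n 2p\;4p
```

```text
eef_pos: [0.413, -0.1729, 0.1171]
force: [8.0, -2.9, -1.9]
eef_pos: [0.4128, -0.1729, 0.1172]
force: [8.2, -3.3, -2.4]
```

```bash

python3 -m creep '[[-0.001,0,0,0],[0,0,0,0]]' | sed -n 2p\;4p
python3 -m creep '[[-0.001,0,0,0],[0,0,0,0]]' | sed -n 2p\;4p
```

```text
eef_pos: [0.4125, -0.1727, 0.1175]
force: [8.4, -3.0, -1.8]
eef_pos: [0.4121, -0.1725, 0.1177]
force: [8.6, -4.9, -1.1]
```

```bash

python3 -m creep '[[-0.001,0,0,0],[0,0,0,0]]' | sed -n 2p\;4p
python3 -m creep '[[-0.0005,0,0,0],[0,0,0,0]]' | sed -n 2p\;4p
```

```text
eef_pos: [0.4119, -0.1723, 0.1179]
force: [9.8, -4.2, -3.1]
eef_pos: [0.4117, -0.1722, 0.118]
force: [10.8, -3.7, -1.8]
```

```bash

python3 -m creep '[[-0.001,0,0.0005,0],[0,0,0,0]]' | sed -n 2p\;4p
python3 -m creep '[[-0.001,0,0.0005,0],[0,0,0,0]]' | sed -n 2p\;4p
```

```text
eef_pos: [0.4115, -0.1721, 0.1179]
force: [11.4, -5.0, -2.4]
eef_pos: [0.4113, -0.172, 0.1178]
force: [12.0, -6.9, -0.5]
```

```bash

python3 -m creep '[[-0.001,0,0,0],[0,0,0,0]]' | sed -n 2p\;4p
python3 -m creep '[[0,0,0,0]]' | sed -n 2p\;4p
```

```text
eef_pos: [0.4106, -0.1717, 0.1177]
force: [13.5, -6.0, -2.0]
eef_pos: [0.4106, -0.1717, 0.1177]
force: [12.9, -6.6, -1.4]
```

Firmly against the stop: 14 N with no give, beyond the latch's 8 N. Next I release, lift over and come down on the operator's side.

```bash

python3 -m creep '[[0.008,0,0,0],[0.006,0,0,0],[0,0,-0.03,0],[-0.028,0.001,-0.005,0],[-0.029,0.001,0,0]]' | sed -n 1,2p\;4p
python3 -m creep '[[0,0,0,0]]' | sed -n 1,2p\;4p
```

```text
time: 16.68
eef_pos: [0.3588, -0.1608, 0.1494]
force: [-0.3, -0.3, 0.5]
time: 16.8
eef_pos: [0.3574, -0.1607, 0.1491]
force: [-0.3, 0.1, -0.2]
```

```bash

python3 -m creep '[[0,0,0.018,0],[0,0,0.017,0],[0.01,0,0,0],[0.01,0,0,0],[0,0,0,0]]' | sed -n 1,2p\;4p
python3 -m creep '[[0.003,0,0,0],[0.003,0,0,0],[0.003,0,0,0],[0.003,0,0,0],[0.003,0,0,0]]' | sed -n 1,2p\;4p
python3 -m creep '[[0.003,0,0,0],[0.003,0,0,0],[0.003,0,0,0],[0.003,0,0,0],[0,0,0,0]]' | sed -n 1,2p\;4p
python3 -m creep '[[0.003,0,0,0],[0.003,0,0,0],[0.003,0,0,0],[0.003,0,0,0],[0,0,0,0]]' | sed -n 1,2p\;4p
```

```text
time: 17.42
eef_pos: [0.3826, -0.1668, 0.1157]
force: [-0.5, -0.5, -0.9]
time: 18.05
eef_pos: [0.3956, -0.1706, 0.1154]
force: [-0.8, 0.1, 1.3]
time: 18.68
eef_pos: [0.4077, -0.1738, 0.1153]
force: [-0.0, -0.3, -0.5]
time: 19.3
eef_pos: [0.419, -0.177, 0.1152]
force: [0.2, 0.1, 0.2]
```

```bash

python3 -m creep '[[0.003,0,0,0],[0.002,0,0,0],[0.002,0,0,0],[0,0,0,0]]' | sed -n 1,2p\;4p
python3 -m creep '[[0.0015,0,0,0],[0,0,0,0]]' | sed -n 2p\;4p
python3 -m creep '[[0.001,0,0,0],[0,0,0,0]]' | sed -n 2p\;4p
```

```text
time: 19.8
eef_pos: [0.4258, -0.1789, 0.1154]
force: [-0.7, 0.8, -0.1]
eef_pos: [0.427, -0.1792, 0.1154]
force: [-1.8, -0.7, 0.0]
eef_pos: [0.4279, -0.1795, 0.1153]
force: [-1.4, -0.1, 1.0]
```

```bash

python3 -m creep '[[0.001,0,0,0],[0,0,0,0]]' | sed -n 2p\;4p
python3 -m creep '[[0.001,0,0,0],[0,0,0,0]]' | sed -n 2p\;4p
python3 -m creep '[[0.001,0,0,0],[0,0,0,0]]' | sed -n 2p\;4p
```

```text
eef_pos: [0.4288, -0.1798, 0.1153]
force: [-0.6, 0.2, -0.1]
eef_pos: [0.4298, -0.18, 0.1153]
force: [-1.1, 0.6, 0.3]
eef_pos: [0.4303, -0.1802, 0.1152]
force: [-1.5, 1.1, 0.0]
```

```bash

python3 -m creep '[[0.001,0,0,0],[0,0,0,0]]' | sed -n 2p\;4p
python3 -m creep '[[0.001,0,0,0],[0,0,0,0]]' | sed -n 2p\;4p
python3 -m creep '[[0.001,0,0,0],[0,0,0,0]]' | sed -n 2p\;4p
```

```text
eef_pos: [0.4305, -0.1803, 0.1151]
force: [-3.5, 3.2, 2.5]
eef_pos: [0.4307, -0.1804, 0.115]
force: [-6.3, 3.4, 3.3]
eef_pos: [0.4309, -0.1805, 0.1149]
force: [-7.6, 4.6, 5.7]
```

```bash

python3 -m creep '[[0.001,0,0,0],[0,0,0,0]]' | sed -n 2p\;4p
python3 -m creep '[[0.001,0,0,0],[0,0,0,0]]' | sed -n 2p\;4p
```

```text
eef_pos: [0.431, -0.1806, 0.1148]
force: [-9.0, 5.5, 7.5]
eef_pos: [0.4312, -0.1807, 0.1147]
force: [-10.1, 6.7, 8.7]
```

At its on stop with 12 N. I'll back off, lift, and check the levers and the cover.

```bash

python3 -m creep '[[-0.01,0,0,0],[-0.005,0,-0.02,0],[0,-0.001,-0.045,0],[0,0,-0.045,0],[0,0,-0.035,0]]' | sed -n 1,2p\;4p
python3 - <<'E'
from h import *
s=robot.capture("side");a=s[150:290,200:340][:,:,::-1]
cv2.imwrite("pics/side4.png",cv2.resize(a,None,fx=4,fy=4,interpolation=cv2.INTER_CUBIC))
E
```

```text
time: 22.92
eef_pos: [0.423, -0.1769, 0.2631]
force: [0.5, 0.3, 0.6]
```

View pics/side4.png

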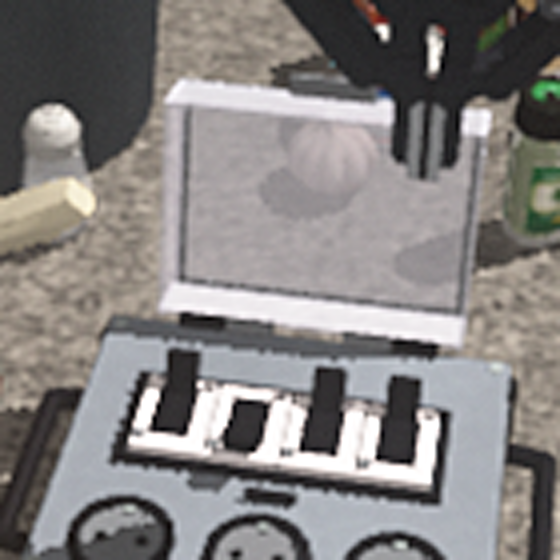

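Rightmost lever is now on at (403,420) like its neighbours, the second one is still off, and the cover stands open with its lip at (325,80). Next I go over behind the cover.

```bash

python3 -m creep '[[0.057,-0.018,0,0],[0.057,-0.018,0,0],[0.057,-0.018,0,0],[0,0,0,0]]' | sed -n 1,2p\;4p
python3 -m creep '[[0,0,0.045,0],[0,0,0.045,0],[0,0,0,0]]' | sed -n 1,2p\;4p
```

```text
time: 23.48
eef_pos: [0.6045, -0.1699, 0.2574]
force: [-0.1, -0.3, -1.1]
time: 23.85
eef_pos: [0.5981, -0.1702, 0.1671]
force: [-0.2, -0.8, 1.2]
```

```bash

python3 -m creep '[[-0.013,0,-0.008,0],[-0.013,0,-0.007,0],[-0.013,0,-0.008,0],[-0.013,0,-0.008,0],[-0.013,0,-0.007,0]]' | sed -n 1,2p\;4p
python3 -m creep '[[-0.014,0,-0.002,0],[-0.014,0,-0.002,0],[-0.014,0,0,0],[0,0,0,0]]' | sed -n 1,2p\;4p
python3 - <<'E'
from h import *
s=robot.capture("side");a=s[130:310,180:360][:,:,::-1]
cv2.imwrite("pics/side5.png",cv2.resize(a,None,fx=3,fy=3,interpolation=cv2.INTER_CUBIC))
E
```

```text
time: 24.48
eef_pos: [0.5368, -0.1526, 0.2092]
force: [1.4, 0.1, 0.1]
time: 24.98
eef_pos: [0.4958, -0.1415, 0.2121]
force: [-0.1, -0.0, 0.5]
```

View pics/side5.png

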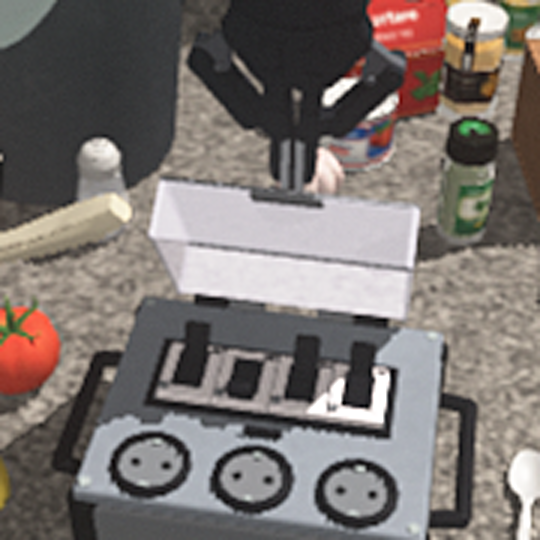

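The cover swings forward (lip at (288,195)), with the fingers behind it and the levers as they should be. I'll follow the arc down.

```bash

python3 -m creep '[[-0.015,0,0.004,0],[-0.015,0,0.005,0],[-0.013,0,0.007,0],[-0.013,0,0.009,0],[0,0,0,0]]' | sed -n 1,2p\;4p
python3 -m creep '[[-0.011,0,0.01,0],[-0.01,0,0.012,0],[-0.008,0,0.012,0],[-0.004,0,0.008,0],[0,0,0,0]]' | sed -n 1,2p\;4p
```

```text
time: 25.65
eef_pos: [0.4426, -0.1267, 0.1867]
force: [0.6, -0.7, 0.9]
time: 26.28
eef_pos: [0.4112, -0.118, 0.1447]
force: [-0.2, 0.4, 0.9]
```

```bash

python3 -m creep '[[-0.001,0,0.002,0],[0,0,0.002,0],[0,0,0,0]]' | sed -n 1,2p\;4p
python3 -m creep '[[0,0,0.002,0],[0,0,0,0]]' | sed -n 1,2p\;4p
python3 -m creep '[[0,0,0.001,0],[0,0,0,0]]' | sed -n 1,2p\;4p
python3 -m creep '[[0,0,0.001,0],[0,0,0,0]]' | sed -n 1,2p\;4p
```

```text
time: 26.65
eef_pos: [0.4108, -0.1177, 0.1413]
force: [0.3, -0.4, 0.3]
time: 26.9
eef_pos: [0.4107, -0.1177, 0.1392]
force: [-0.3, 0.0, 0.5]
time: 27.15
eef_pos: [0.4107, -0.1177, 0.1382]
force: [-0.5, -0.5, -0.7]
time: 27.4
eef_pos: [0.4108, -0.1177, 0.138]
force: [-2.1, 1.2, 6.1]
```

```bash

python3 -m creep '[[0,0,0.001,0],[0,0,0,0]]' | sed -n 2p\;4p
python3 -m creep '[[0,0,0.001,0],[0,0,0,0]]' | sed -n 2p\;4p
```

```text
eef_pos: [0.4108, -0.1177, 0.1379]
force: [-4.7, 3.1, 13.1]
eef_pos: [0.4108, -0.1177, 0.1378]
force: [-7.3, 3.8, 20.7]
```

Hard contact at tip z = 0.124, which is exactly the shut height. I'll lift clear and check.

```bash

python3 -m creep '[[0,0,-0.01,0],[0,0,-0.05,0],[0,0,-0.06,0],[0,0,-0.06,0],[0,0,0,0]]' | sed -n 1,2p\;4p
python3 - <<'E'
from h import *
s=robot.capture("side");a=s[150:320,160:370][:,:,::-1]
cv2.imwrite("pics/side6.png",cv2.resize(a,None,fx=3.5,fy=3.5,interpolation=cv2.INTER_CUBIC))
E
```

```text
time: 28.52
eef_pos: [0.413, -0.1178, 0.3204]
force: [-0.1, 0.4, -0.9]
```

View pics/side6.png

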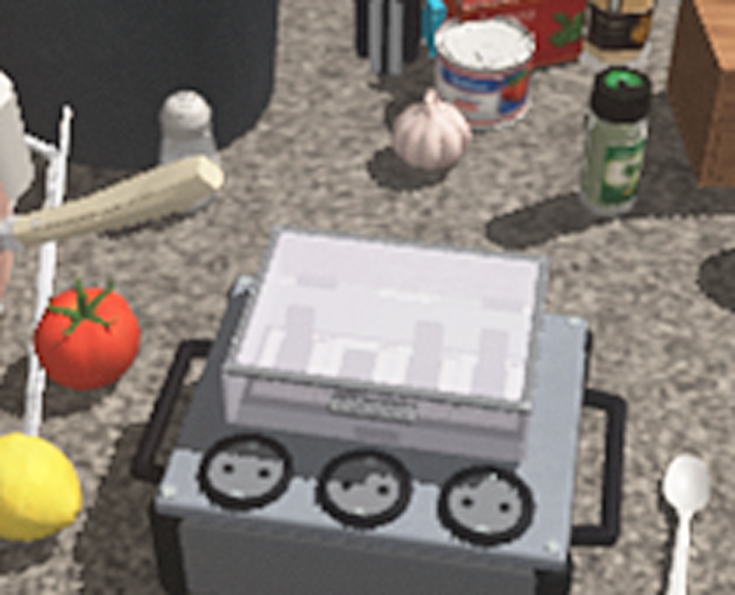

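The cover lies flat on the panel (front edge at (380,390)). The levers under it read on, off, on, on, the surroundings are untouched, and the gripper is clear.

```bash
python3 -c "
from cell import robot
print(robot.hand_in())"
```

```text
the job is handed in; nothing more can be done
None
```

The tripped breaker (rightmost) was pushed off until the latch snapped and it held at its stop, then thrown on, where it stayed; the other three levers look unchanged, the cover is shut flat, nothing around the box was touched, and the job was handed in at about 29 s.

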